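Check in returned stage-light filters and spare lamps

TASK

This lighting kit has come back to the store. Take every glass filter out of the blue slotted carrier and lean it on the galvanised shelf, tab up, side by side, each one flat against the wall with its foot drawn out a little so that it rests at a safe backward slant; the glass must not fall over. Put every lamp carton away in the top drawer of the lamp cabinet and shut the drawer fully, leaving the other things on the bench where they are.

Things in the scene. Friction and masses are not known exactly. Their poses are not given: they have to be found in the camera images.
- frame1_mid (a point): amber glass filter in a dark steel frame, a rigid flat plate 96 mm wide (its y), 116 mm high (its z, towards the tab), 10 mm thick (its x), about 180 g, the same from both faces. This point: centre of the plate, 58 mm above its foot edge. At the start it stands tab up in a slot of the carrier. None if absent
- frame1_tab (a point): bare aluminium lift tab on the top edge of the amber filter's frame: 32 mm wide (y), 40 mm high (z), 10 mm thick (x). This point: centre of the tab, 136 mm above the foot edge; axes as the plate. None if absent
- frame2_mid (a point): green glass filter in a dark steel frame, a rigid flat plate 96 mm wide (its y), 116 mm high (its z, towards the tab), 10 mm thick (its x), about 180 g, the same from both faces. This point: centre of the plate, 58 mm above its foot edge. At the start it stands tab up in a slot of the carrier. None if absent
- frame2_tab (a point): bare aluminium lift tab on the top edge of the green filter's frame: 32 mm wide (y), 40 mm high (z), 10 mm thick (x). This point: centre of the tab, 136 mm above the foot edge; axes as the plate. None if absent
- frame3_mid (a point): blue glass filter in a dark steel frame, a rigid flat plate 96 mm wide (its y), 116 mm high (its z, towards the tab), 10 mm thick (its x), about 180 g, the same from both faces. This point: centre of the plate, 58 mm above its foot edge. At the start it stands tab up in a slot of the carrier. None if absent
- frame3_tab (a point): bare aluminium lift tab on the top edge of the blue filter's frame: 32 mm wide (y), 40 mm high (z), 10 mm thick (x). This point: centre of the tab, 136 mm above the foot edge; axes as the plate. None if absent
- carrier: blue slotted carrier, fixed, 120 (x) x 204 (y) x 50 mm high, origin under its centre. Three slots run along its x at y = -64, 0 and +64 mm; each is 14 mm wide with ribs up to 45 mm, and its floor is 8 mm up; lift a frame at least 45 mm to clear it
- shelf_wall (a point): galvanised shelf section, fixed: a pan 390 mm long (y) and 100 mm deep (from x = -100 mm to 0), its top 20 mm above the bench, with a vertical back wall 10 mm thick that stands 100 mm above the pan. This point: middle of the wall's front face at the level of the pan; x points square into the wall, y along it, z up. Nothing stands behind the wall within 80 mm
- lampcab_drawer0 (a joint): top drawer (blue front) of the grey lamp cabinet (250 deep, 300 wide, 200 mm high, fixed): 0 = fully shut, grows as it is pulled out, up to 0.17 m; stays where it is left, about 1 N to move; starts shut or up to 20 mm ajar
- lampcab_drawer0_handle (a point): middle of the steel bar handle of that drawer: bar 11 mm thick and 120 mm long along y, 35 mm out from the drawer front and 38 mm below the cabinet's top; the drawer pulls out along this point's -x. The drawer front's upper edge is about 25 mm above the bar
- drawer_floor (a point): centre of the inner floor of that drawer, moves with it: inside 205 mm long (x, -x to the handle), 258 mm wide (y), walls 68 mm high above the floor; the upper edge of the front is about 77 mm above the floor; with the drawer out by d, the part from x = -102 mm to x = d - 108 mm lies open from above, the rest is under the cabinet's top
- lamp1_mid (a point): centre of a closed cardboard lamp carton with an orange band, lying flat: 76 mm long (its x), 42 x 42 mm across, about 90 g. None if absent
- lamp2_mid (a point): centre of a closed cardboard lamp carton with an orange band, lying flat: 76 mm long (its x), 42 x 42 mm across, about 90 g. None if absent
- lamp3_mid (a point): centre of a closed cardboard lamp carton with an orange band, lying flat: 76 mm long (its x), 42 x 42 mm across, about 90 g. None if absent
- tape: roll of black tape lying flat, 104 mm across, 48 mm high; not part of the job, origin at its underside
- cleaner: upright clear bottle with red cap, 64 mm across, 190 mm high; not part of the job, origin at its underside
- screwdriver: screwdriver lying flat; not part of the job, origin at its underside or middle
- wrench: wrench lying flat; not part of the job, origin at its underside or middle
- bin: small open blue bin of wing nuts, 100 x 85 x 55 mm; not part of the job, origin at its underside
- hookclamp: dark steel pipe clamp, 90 x 30 mm, about 90 mm high; not part of the job, origin at its underside
- lens: round glass lens lying flat, 100 mm across, 28 mm high; not part of the job, origin at its underside
Things that resemble listed ones, but are neither listed nor needed, are in the scene too. What is shaped like the part that bears frame2_mid but red is not meant.

How it is judged:
By the outcome, as a careful person would: the job done as asked, in the order asked, and still so for the second after the job is handed in, with the robot touching nothing.
Of frame1, frame2, frame3 only 2 to 3 are there at a start; the rules pass over those that are not, and their reading is None.
Of lamp1, lamp2, lamp3 only 2 to 3 are there at a start; the rules pass over those that are not, and their reading is None.
At some moment in a run one of lamp1, lamp2, lamp3 may be knocked a few centimetres aside while the robot is not near it.
It also fails if it takes over 210 s, if anything falls off the work surface, if the arm or the gripper's body presses on something with over 40 N, if the wrist force passes 120 N, or if a joint passes its speed limit or range.

ROBOT

A 6-joint arm with a two-finger parallel gripper is mounted at the origin on the work surface. World frame = base frame: x ahead of the robot, y to its left, z up, the work surface at z = 0. Lengths are in m, angles in degrees, forces in N, time in s.
With the tool pointing down it reaches from about 0.375 to 0.925 m from the base axis. Payload 5.7 kg.
Tool frame: the origin (TCP) lies at the very end of the fingers, on their centre line; the grasp point (between the pads) lies 19 mm behind it (ctrl.grasp_offset is the distance from the TCP to the grasp point, in m); x points along the fingers, z is the direction in which the jaws open and shut, and the axes are right-handed (so a half turn about x gives the same grasp; the last joint's range is limited). The gripper opens to 85 mm and grips with 20 to 120 N. Pads are 22 mm wide; open, the fingers measure 114 mm over their backs; the gripper's body (76 mm by 85 mm) begins 54 mm behind the grasp point. The pads swing forward as they close: fully open they stand 13 mm farther back than shut.
Start: joints at [68.348, 20.558, 86.54, -0, 72.909, -6.595], TCP at [0.156, 0.579, 0.231] pointing down, gripper open.
Joint ranges: [-170.27, 170.27], [-57.76, 135], [12.27, 136.19], [-55.21, 235.2], [11.17, 155.16], [-170.74, 170.74]. Speed limits (degrees/s): [136.94, 136.94, 180, 180, 180, 180].

INTERFACE

Orientations are given as [roll, pitch, yaw] about the fixed x, y, z axes, in that order (R = Rz(yaw) Ry(pitch) Rx(roll)).
In Python, from workcell import ctrl, open_jaws, grab, eyes, ticket gives the robot as it stands. Calls block until the motion is done:
- ctrl.movep(position, orientation): joint-space move of the TCP to a pose.
- ctrl.line_to(position, orientation=None, rate=0.15): straight line of the TCP; orientation=None keeps the orientation; rate is the mean speed in m/s.
- ctrl.movej(angles): joint-space move.
- open_jaws() and grab(newtons=None): open the fingers fully, or close them until they stop; newtons is the grip in N (None keeps the last).
- ctrl.wait(seconds).
- ctrl.ik(position, orientation): joint angles nearest the present ones, or None.
- ctrl.read_state(): the state.
- eyes.get_image(name): name is "side" or "top"; returns (picture, depth): 480x640x3 uint8, red, green, blue; 480x640 float32, m along the optical axis (not along the pixel's ray), 0 where there is no reading.
- eyes.camera_info(name): a dict with "camera_matrix" (3x3 intrinsics, pixels), "extrinsics" (4x4, takes a point from world to camera coordinates). Camera axes: x right, y up, looking along -z (the intrinsics and any distortion apply to the point x, -y, -z); pixel columns grow to the right and rows downward; lengths in m; the calibration is good to about 2 mm. A picture is of the moment at which its call begins. camera_info takes no time and is no camera call.
A pose or a line that the arm cannot do raises ctrl.IKError and nothing moves.
- ticket.job_done(): hands the job in, once; it reports no verdict.
The state is a dict: "time": time; "joint_pos": joint angles; "dq": joint speeds; "joint_efforts": joint torques, N m; "tcp_pos": TCP position; "tcp_rot": TCP orientation; "ft_force": force on the tool from outside, world axes, zero at the start; "wrist_torque": the same for the moment, N m; "gripper_width": finger opening in m.
Only numpy, scipy, OpenCV 4.12 (cv2) and the standard library are available. Lean on these libraries where they do the work, as an engineer would, in place of code of your own. Each camera call takes 0.05 s, during which the arm holds its last target.

## Working session

There is one attempt and no reset: what is moved stays moved. The work goes in short steps, each a Python script; the robot and the scene stay as the last script left them, time stands still between calls to the robot, and variables do not carry over. Pictures are saved under pics/ and viewed, and the job is handed in when it is done.

```bash
ls; mkdir -p pics
python3 - <<'E'
from workcell import ctrl, open_jaws, grab, eyes, ticket
import cv2,numpy as np
for n in ("side","top"):
    im,d=eyes.get_image(n); cv2.imwrite(f"pics/{n}0.png",im[:,:,::-1]); np.savez(f"pics/{n}0.npz",im=im,d=d)
    i=eyes.camera_info(n); print(n,i)
print(ctrl.read_state())
E
```

```text
pics
side {'camera_matrix': array([[516.55345752,   0.        , 306.32706182],
       [  0.        , 516.55345752, 234.61160336],
       [  0.        ,   0.        ,   1.        ]]), 'extrinsics': array([[-0.97656807, -0.21508874,  0.0071857 ,  0.48999925],
       [ 0.13978518, -0.60857243,  0.78108879, -0.19579987],
       [-0.16363038,  0.76379083,  0.62437862, -1.16997545],
       [ 0.        ,  0.        ,  0.        ,  1.        ]])}
top {'camera_matrix': array([[586.03580285,   0.        , 320.64873488],
       [  0.        , 586.03580285, 238.94428534],
       [  0.        ,   0.        ,   1.        ]]), 'extrinsics': array([[-2.58024932e-02, -9.99652532e-01, -5.38943064e-03,
        -3.12896178e-02],
       [ 9.85887817e-01, -2.63385091e-02,  1.65322400e-01,
        -5.55141429e-01],
       [-1.65406905e-01, -1.04764390e-03,  9.86224852e-01,
        -1.49561589e+00],
       [ 0.00000000e+00,  0.00000000e+00,  0.00000000e+00,
         1.00000000e+00]])}
{'time': 0.1, 'joint_pos': array([ 6.83469692e+01,  2.05927905e+01,  8.65934887e+01,  8.75810988e-04,
        7.29100465e+01, -6.59387351e+00]), 'dq': array([-0.02291294,  0.00877827, -0.18800191,  0.02172583,  0.03728278,
       -0.14651944]), 'joint_efforts': array([-1.38815299e-04, -5.28645658e+01, -2.79347152e+01, -5.87839554e-05,
        4.92749605e-03, -2.92757626e-06]), 'tcp_pos': array([0.15564993, 0.57880948, 0.23054357]), 'tcp_rot': array([ 172.90845586,   89.90367061, -112.15095954]), 'ft_force': array([-0.59953247,  0.25740527,  0.76411119]), 'wrist_torque': array([-0.03873405,  0.02397898, -0.07608546]), 'gripper_width': 0.08540664267802958}
```

View pics/side0.png

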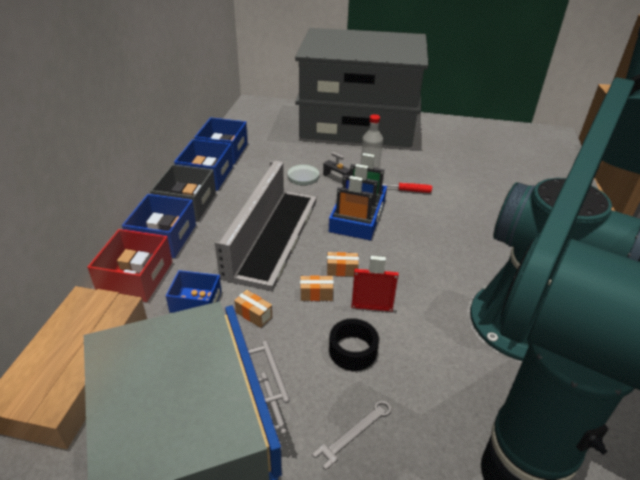

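View pics/top0.png

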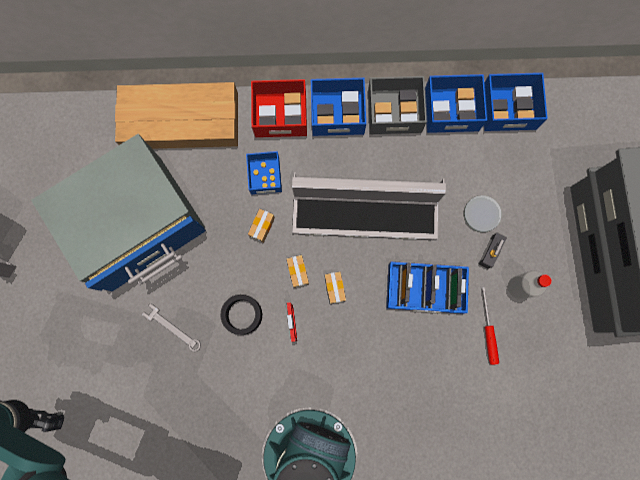

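```bash
cat > h.py <<'E'
from workcell import ctrl, open_jaws, grab, eyes, ticket
import cv2,numpy as np
from scipy.spatial.transform import Rotation as Rot
def cam(n):
    i=eyes.camera_info(n); return i["camera_matrix"],i["extrinsics"]
def cloud(n,d):
    K,E=cam(n); v,u=np.mgrid[0:480,0:640]
    c=np.stack([(u-K[0,2])/K[0,0]*d,-(v-K[1,2])/K[1,1]*d,-d],-1)
    p=(c-E[:3,3])@E[:3,:3]; p[d<=0]=np.nan; return p
def plane(n,uv,z):
    K,E=cam(n); u,v=uv
    r=np.array([(u-K[0,2])/K[0,0],-(v-K[1,2])/K[1,1],-1.])@E[:3,:3]
    o=-E[:3,3]@E[:3,:3]; return o+r*(z-o[2])/r[2]
def proj(n,p):
    K,E=cam(n); c=E[:3,:3]@np.asarray(p)+E[:3,3]
    return np.array([K[0,0]*c[0]/-c[2]+K[0,2],-K[1,1]*c[1]/-c[2]+K[1,2]])
def shot(n,tag=None):
    im,d=eyes.get_image(n)
    if tag: cv2.imwrite(f"pics/{tag}.png",im[:,:,::-1])
    return im,d,cloud(n,d)
def crop(im,u0,v0,u1,v1,tag):
    c=im[v0:v1,u0:u1]; s=min(800/c.shape[1],600/c.shape[0])
    cv2.imwrite(f"pics/{tag}.png",cv2.resize(c,None,fx=s,fy=s,interpolation=cv2.INTER_CUBIC)[:,:,::-1]); print(tag,"scale",s,"origin",u0,v0)
E
python3 - <<'E'
from h import *
t=np.load("pics/top0.npz");s=np.load("pics/side0.npz")
crop(t["im"],370,245,500,340,"t_car"); crop(s["im"],310,100,440,240,"s_car"); crop(t["im"],230,200,370,350,"t_lamp"); crop(t["im"],30,130,220,300,"t_cab")
P=cloud("top",t["d"]);S=cloud("side",s["d"])
for uv in [(240,125),(130,300),(400,450),(300,90),(320,220),(370,190),(100,210),(298,271)]: print(uv,P[uv[1],uv[0]].round(3))
for uv in [(150,400),(355,205),(356,185),(360,170),(368,158),(376,264)]: print(uv,S[uv[1],uv[0]].round(3))
E
```

```text
t_car scale 6.153846153846154 origin 370 245
s_car scale 4.285714285714286 origin 310 100
t_lamp scale 4.0 origin 230 200
t_cab scale 3.5294117647058822 origin 30 130
(240, 125) [0.892 0.172 0.001]
(130, 300) [ 0.411  0.468 -0.003]
(400, 450) [ 0.009 -0.235 -0.005]
(300, 90) [0.984 0.001 0.016]
(320, 220) [ 0.612 -0.045  0.009]
(370, 190) [ 0.665 -0.174  0.119]
(100, 210) [0.613 0.48  0.197]
(298, 271) [0.471 0.015 0.048]
(150, 400) [0.636 0.489 0.199]
(355, 205) [ 0.425 -0.254  0.078]
(356, 185) [ 0.426 -0.254  0.142]
(360, 170) [ 0.425 -0.314  0.151]
(368, 158) [ 0.411 -0.376  0.155]
(376, 264) [0.341 0.042 0.142]
```

View pics/t_car.png

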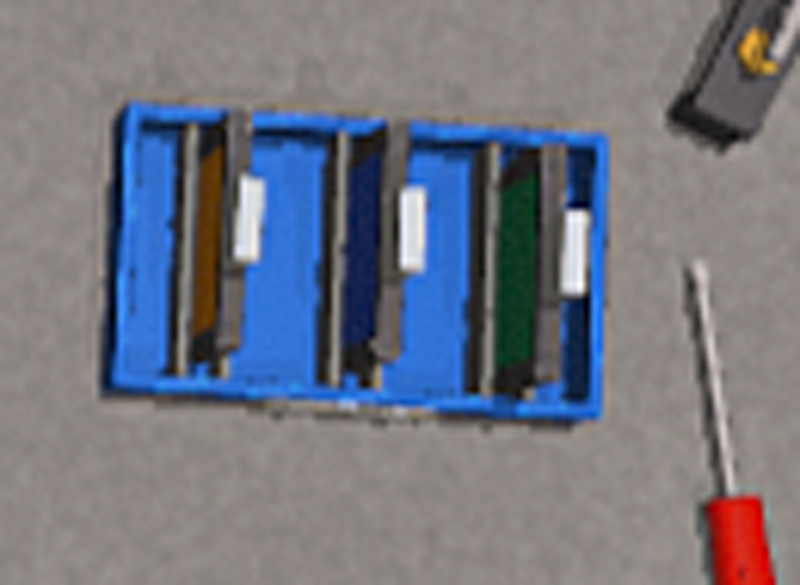

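View pics/s_car.png

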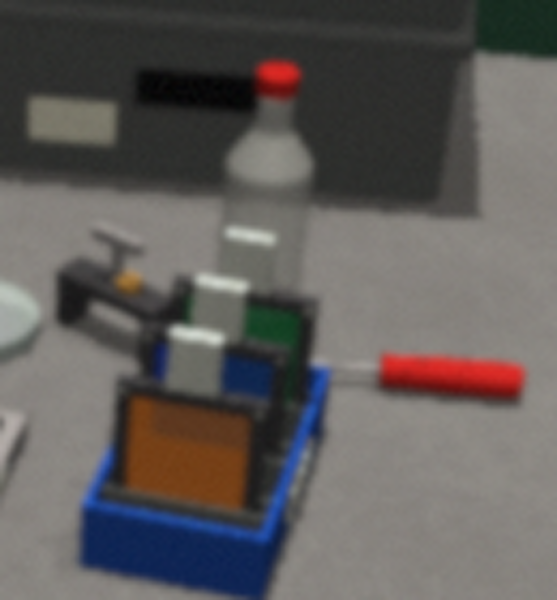

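View pics/t_lamp.png

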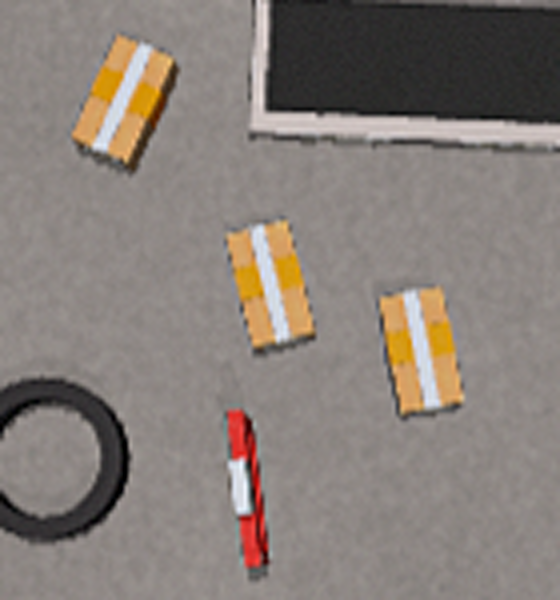

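View pics/t_cab.png

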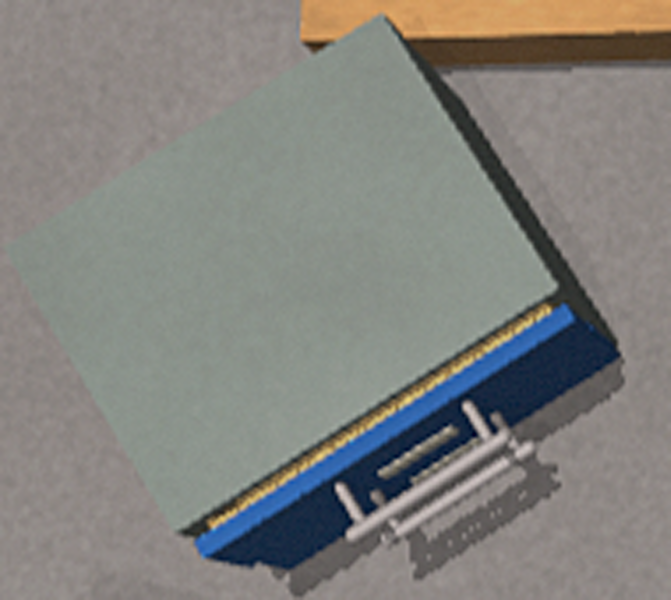

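Run:
```python
from h import *
t=np.load("pics/top0.npz");s=np.load("pics/side0.npz")
for nm,D in (("top",t),("side",s)):
    im,d=D["im"],D["d"]; P=cloud(nm,d); hsv=cv2.cvtColor(im,cv2.COLOR_RGB2HSV)
    # tabs: bright, unsaturated, height .12-.18 near carrier
    m=(P[...,2]>.12)&(P[...,2]<.19)&(hsv[...,1]<50)&(hsv[...,2]>120)&(P[...,0]<.6)&(P[...,0]>.25)&(P[...,1]<.12)&(P[...,1]>-.45)
    n,l,st,c=cv2.connectedComponentsWithStats(m.astype(np.uint8))
    for k in range(1,n):
        if st[k,4]>15:
            q=P[l==k]; print(nm,c[k].round(1),st[k],"med",np.median(q,0).round(4),"z",np.percentile(q[:,2],[5,95]).round(3),"x",np.percentile(q[:,0],[3,97]).round(3),"y",np.percentile(q[:,1],[3,97]).round(3))
P=cloud("top",t["d"]); im=t["im"]
# tab tops projected on plane z=.164
hsv=cv2.cvtColor(im,cv2.COLOR_RGB2HSV)
# carrier
R=slice(245,340),slice(370,500)
m=np.zeros((480,640),np.uint8); m[R]=((hsv[R][...,0]>95)&(hsv[R][...,0]<125)&(hsv[R][...,1]>120))*255
cs,_=cv2.findContours(m,0,1); c=max(cs,key=cv2.contourArea); 
print("carrier rect px",cv2.minAreaRect(c))
# rim points
ys,xs=np.nonzero(m); Q=P[ys,xs]; rim=np.abs(Q[:,2]-.05)<.008
w=np.array([plane("top",p,.05)[:2] for p in cv2.boxPoints(cv2.minAreaRect(c))]); print(w.round(4), np.linalg.norm(np.roll(w,1,0)-w,axis=1).round(4))
w2=cv2.minAreaRect((Q[rim][:,:2]*1000).astype(np.float32)); print("rim rect mm",w2)
# shelf
S=P[150:250,280:460].reshape(-1,3)
print("z hist",np.histogram(S[:,2],bins=np.arange(-.01,.14,.01)))
top=S[(S[:,2]>.108)]; print("walltop",cv2.minAreaRect((top[:,:2]*1000).astype(np.float32)), np.median(top,0))
low=S[(S[:,2]>.012)&(S[:,2]<.05)]; print("lip",cv2.minAreaRect((low[:,:2]*1000).astype(np.float32)),np.median(low,0))
```

```text
top [409.8 280.2] [408 273   5  15  54] med [ 0.4287 -0.2573  0.1639] z [0.16  0.168] x [0.414 0.443] y [-0.263 -0.252]
top [436.5 282. ] [435 275   4  15  54] med [ 0.4225 -0.3207  0.1644] z [0.16 0.17] x [0.408 0.437] y [-0.325 -0.316]
top [462.9 285.5] [461 279   5  14  58] med [ 0.4136 -0.3831  0.1633] z [0.157 0.169] x [0.397 0.428] y [-0.389 -0.378]
top [289.4 321. ] [287 315   6  13  56] med [0.3394 0.0343 0.1556] z [0.15  0.161] x [0.325 0.354] y [0.028 0.039]
side [368.3 155.2] [363 153  12   5  38] med [ 0.411  -0.3787  0.1621] z [0.16  0.166] x [0.396 0.426] y [-0.387 -0.373]
side [361.6 165.8] [355 164  14   5  50] med [ 0.4209 -0.317   0.1623] z [0.129 0.165] x [0.408 0.442] y [-0.382 -0.31 ]
side [355.9 178. ] [349 176  14   5  57] med [ 0.4287 -0.2558  0.1611] z [0.126 0.165] x [0.415 0.444] y [-0.319 -0.249]
side [378.  258.5] [370 256  16   6  74] med [0.3383 0.0376 0.1541] z [0.15  0.157] x [0.324 0.353] y [0.031 0.041]
carrier rect px ((427.91534423828125, 287.1665954589844), (81.25172424316406, 46.80112075805664), 3.7517290115356445)
[[ 0.3694 -0.2088]
 [ 0.4901 -0.2222]
 [ 0.4706 -0.4321]
 [ 0.3504 -0.4161]] [0.2081 0.1214 0.2109 0.1212]
rim rect mm ((421.34637451171875, -321.16961669921875), (205.35211181640625, 119.6772689819336), 84.58079528808594)
z hist (array([4749, 4761, 2493, 3026,  144,  130,  127,  146,  138,  139,  143,
        157,  925,  822,    4]), array([-0.01,  0.  ,  0.01,  0.02,  0.03,  0.04,  0.05,  0.06,  0.07,
        0.08,  0.09,  0.1 ,  0.11,  0.12,  0.13,  0.14]))
walltop ((683.1648559570312, -170.9258270263672), (389.86029052734375, 41.59578323364258), 85.93404388427734) [ 0.67755798 -0.17032376  0.11969398]
lip ((674.322998046875, -169.65969848632812), (471.33282470703125, 238.34910583496094), 83.0950698852539) [ 0.61790974 -0.16659498  0.02078221]
```

Run:
```python
from h import *
t=np.load("pics/top0.npz");s=np.load("pics/side0.npz")
crop(t["im"],280,165,460,250,"t_shelf"); crop(s["im"],205,150,330,300,"s_shelf")
P=cloud("top",t["d"])
for u in (320,370,420): print(u,[(v,*(P[v,u]*1000).round(0)) for v in range(172,244,4)])
```

```text
t_shelf scale 4.444444444444445 origin 280 165
s_shelf scale 4.0 origin 205 150
320 [(172, np.float64(750.0), np.float64(-49.0), np.float64(-3.0)), (176, np.float64(739.0), np.float64(-49.0), np.float64(-5.0)), (180, np.float64(692.0), np.float64(-48.0), np.float64(125.0)), (184, np.float64(683.0), np.float64(-48.0), np.float64(121.0)), (188, np.float64(674.0), np.float64(-48.0), np.float64(115.0)), (192, np.float64(674.0), np.float64(-47.0), np.float64(74.0)), (196, np.float64(673.0), np.float64(-47.0), np.float64(32.0)), (200, np.float64(667.0), np.float64(-47.0), np.float64(12.0)), (204, np.float64(654.0), np.float64(-47.0), np.float64(23.0)), (208, np.float64(644.0), np.float64(-46.0), np.float64(18.0)), (212, np.float64(634.0), np.float64(-46.0), np.float64(9.0)), (216, np.float64(622.0), np.float64(-46.0), np.float64(18.0)), (220, np.float64(612.0), np.float64(-45.0), np.float64(9.0)), (224, np.float64(598.0), np.float64(-45.0), np.float64(26.0)), (228, np.float64(589.0), np.float64(-45.0), np.float64(19.0)), (232, np.float64(578.0), np.float64(-45.0), np.float64(17.0)), (236, 
[... 1730 characters left out ...]
), (200, np.float64(655.0), np.float64(-315.0), np.float64(32.0)), (204, np.float64(647.0), np.float64(-317.0), np.float64(19.0)), (208, np.float64(636.0), np.float64(-316.0), np.float64(21.0)), (212, np.float64(624.0), np.float64(-314.0), np.float64(25.0)), (216, np.float64(614.0), np.float64(-315.0), np.float64(20.0)), (220, np.float64(nan), np.float64(nan), np.float64(nan)), (224, np.float64(592.0), np.float64(-313.0), np.float64(22.0)), (228, np.float64(581.0), np.float64(-313.0), np.float64(22.0)), (232, np.float64(570.0), np.float64(-312.0), np.float64(24.0)), (236, np.float64(560.0), np.float64(-313.0), np.float64(16.0)), (240, np.float64(552.0), np.float64(-315.0), np.float64(-0.0))]
```

View pics/t_shelf.png

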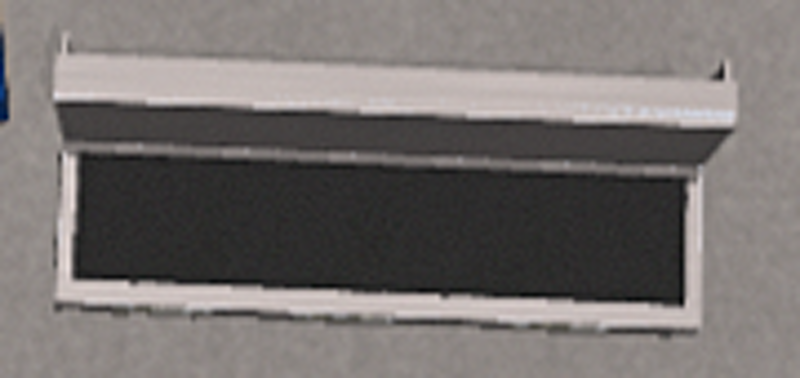

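View pics/s_shelf.png

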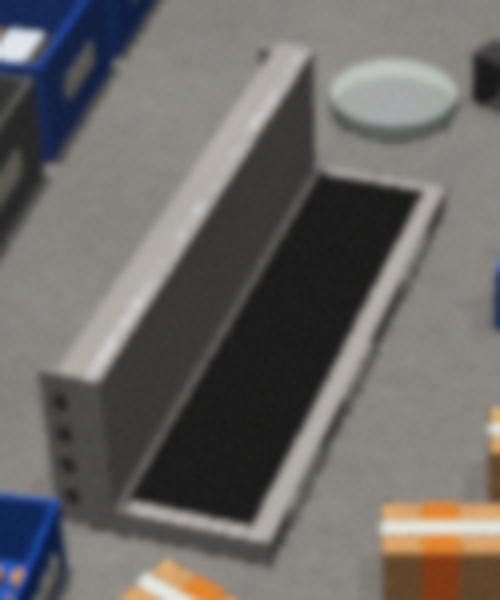

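Run:
```python
from h import *
f=lambda x,y:(280+x/4.4444,165+y/4.4444)
for nm,a,b,z in [("walltop front",(55,100),(735,125),.12),("wall foot",(65,150),(700,177),.02),("pan front",(57,300),(700,328),.02),("walltop back",(55,55),(737,80),.12)]:
    A=plane("top",f(*a),z);B=plane("top",f(*b),z);d=A-B
    print(nm,A.round(4),B.round(4),"len",np.linalg.norm(d).round(4),"yaw",np.degrees(np.arctan2(-d[0],d[1])).round(2))
g=lambda x,y:(205+x/4.,150+y/4.)
for nm,a,b,z in [("walltop front",(97,382),(313,57),.12),("wall foot",(125,508),(318,175),.02),("panfront",(268,545),(442,188),.02)]:
    A=plane("side",g(*a),z);B=plane("side",g(*b),z);d=A-B
    print("side",nm,A.round(4),B.round(4),"len",np.linalg.norm(d).round(4),"yaw",np.degrees(np.arctan2(-d[0],d[1])).round(2))
# front face by depth, both cams
t=np.load("pics/top0.npz");s=np.load("pics/side0.npz")
for nm,D in (("top",t),("side",s)):
    P=cloud(nm,D["d"]).reshape(-1,3)
    q=P[(P[:,2]>.04)&(P[:,2]<.1)&(P[:,1]<.0)&(P[:,1]>-.34)&(P[:,0]>.63)&(P[:,0]<.69)]
    c=np.polyfit(q[:,1],q[:,0],1); r=q[:,0]-np.polyval(c,q[:,1]); k=abs(r)<.006; c=np.polyfit(q[k,1],q[k,0],1)
    print(nm,len(q),"face x at y=-.17",np.polyval(c,-.17).round(4),"yaw",np.degrees(np.arctan(-c[0])).round(2))
# ik
def ori(yaw_plate,tilt,jaw):
    pass
```

```text
walltop front [0.6762 0.0225 0.12  ] [ 0.6509 -0.3648  0.12  ] len 0.3881 yaw -3.72
wall foot [0.6707 0.0218 0.02  ] [ 0.6434 -0.3636  0.02  ] len 0.3863 yaw -4.05
pan front [0.578  0.0283 0.02  ] [ 0.5506 -0.3581  0.02  ] len 0.3874 yaw -4.06
walltop back [0.7027 0.022  0.12  ] [ 0.6773 -0.3676  0.12  ] len 0.3904 yaw -3.73
side walltop front [0.6772 0.0288 0.12  ] [ 0.6462 -0.3474  0.12  ] len 0.3775 yaw -4.7
side wall foot [0.6695 0.0259 0.02  ] [ 0.6444 -0.3466  0.02  ] len 0.3734 yaw -3.86
side panfront [0.5769 0.0374 0.02  ] [ 0.5516 -0.3507  0.02  ] len 0.3889 yaw -3.73
top 711 face x at y=-.17 0.6655 yaw -4.02
side 917 face x at y=-.17 0.6643 yaw -4.02
```

```bash
cat >> h.py <<'E'
def ori(xdir,zdir):
    X=np.array(xdir,float);X/=np.linalg.norm(X);Z=np.array(zdir,float);Z-=X*(Z@X);Z/=np.linalg.norm(Z)
    return Rot.from_matrix(np.stack([X,np.cross(Z,X),Z],1))
def eul(r):
    import warnings
    with warnings.catch_warnings():
        warnings.simplefilter("ignore"); return list(r.as_euler("xyz",degrees=True))
c,s_=np.cos(np.radians(-4.0)),np.sin(np.radians(-4.0))
WX=np.array([c,s_,0]);WY=np.array([-s_,c,0]);WO=np.array([.664,-.169,.02])
cy=np.radians(-5.7); CX=np.array([np.cos(cy),np.sin(cy),0]);CY=np.array([-np.sin(cy),np.cos(cy),0])
TH=np.radians(13)
PUP=np.cos(TH)*np.array([0,0,1])+np.sin(TH)*WX   # plate z when leaning
PN=np.cos(TH)*WX-np.sin(TH)*np.array([0,0,1])    # plate back normal
TABS={"amber":(.4287,-.2568),"blue":(.4220,-.319),"green":(.4125,-.381)}
GZ=.119  # TCP above foot
def place_tcp(y,gap,lift,h=GZ):
    foot_back=WO+WY*y-WX*(.100*np.tan(TH)+gap)   # lower back edge
    return foot_back-PN*.005+PUP*h+np.array([0,0,lift])
E
python3 - <<'E'
from h import *
P1=eul(ori([0,0,-1],CX));P2=eul(ori([0,0,-1],-CX))
print("state",ctrl.read_state()["tcp_rot"],eul(ori([0,0,-1],CX)))
for nm,t in TABS.items():
    for o in (P1,P2):
        print(nm,[ (None if q is None else np.round(q,0)) for q in (ctrl.ik([*t,.127],o),ctrl.ik([*t,.33],o))])
for y in (-.125,0,.125):
    for sg in (1,-1):
        o=eul(ori(-PUP,sg*WY))
        print(y,sg,[ (None if q is None else np.round(q,0)) for q in (ctrl.ik(place_tcp(y,.004,0),o),ctrl.ik(place_tcp(y,.004,.2),o))])
E
```

```text
state [ 172.90845586   89.90367061 -112.15095954] [np.float64(5.7), np.float64(90.0), np.float64(0.0)]
amber [array([-39.,  20., 106.,   0.,  55., -33.]), array([-39.,   8.,  90.,   0.,  82., -33.])]
amber [array([-39.,  20., 106.,   0.,  55., 147.]), array([-39.,   8.,  90.,   0.,  82., 147.])]
blue [array([-45.,  22., 102.,   0.,  56., -39.]), array([-45.,  10.,  87.,   0.,  83., -39.])]
blue [array([-45.,  22., 102.,   0.,  56., 141.]), array([-45.,  10.,  87.,   0.,  83., 141.])]
green [array([-50.,  24.,  98.,   0.,  58., -44.]), array([-50.,  13.,  83.,   0.,  84., -44.])]
green [array([-50.,  24.,  98.,   0.,  58., 136.]), array([-50.,  13.,  83.,   0.,  84., 136.])]
-0.125 1 [array([ -27.,   41.,   65.,   -5.,   86., -112.]), array([ -27.,   35.,   50.,   -5.,  108., -114.])]
-0.125 -1 [array([-27.,  41.,  65.,  -5.,  86.,  68.]), array([-27.,  35.,  50.,  -5., 108.,  66.])]
0 1 [array([ -18.,   39.,   69.,   -3.,   84., -104.]), array([ -18.,   32.,   55.,   -3.,  106., -105.])]
0 -1 [array([-18.,  39.,  69.,  -3.,  84.,  76.]), array([-18.,  32.,  55.,  -3., 106.,  75.])]
0.125 1 [array([ -9.,  38.,  71.,  -1.,  84., -95.]), array([ -9.,  31.,  57.,  -1., 106., -95.])]
0.125 -1 [array([-9., 38., 71., -1., 84., 85.]), array([ -9.,  31.,  57.,  -1., 106.,  85.])]
```

```bash
cat >> h.py <<'E'
def st(): return ctrl.read_state()
OP=eul(ori([0,0,-1],CX)); OS=eul(ori(-PUP,WY))
def pick(nm,dx=0):
    t=np.array([*TABS[nm],0])
    ctrl.movep(list(t+[0,0,.32]),OP)
    open_jaws()
    ctrl.line_to(list(t+[0,0,.190]),rate=.25)
    f0=st()["ft_force"]
    ctrl.line_to(list(t+[0,0,.008+GZ]),rate=.08)
    print("down df",(st()["ft_force"]-f0).round(1),"t",st()["time"])
    grab(50); ctrl.wait(.2)
    print("width",st()["gripper_width"],"df",(st()["ft_force"]-f0).round(1))
E
python3 - <<'E'
from h import *
s=st(); p=s["tcp_pos"]
ctrl.line_to([p[0],p[1],.34],rate=.3)
pick("amber")
t=TABS["amber"]
im,_,_=shot("side");crop(im,300,80,460,240,"g1")
E
```

```text
down df [-0.2  0.2 -0.2] t 5.5083
width 0.03130010794360913 df [-1.5  0.1  5.2]
g1 scale 3.75 origin 300 80
```

View pics/g1.png

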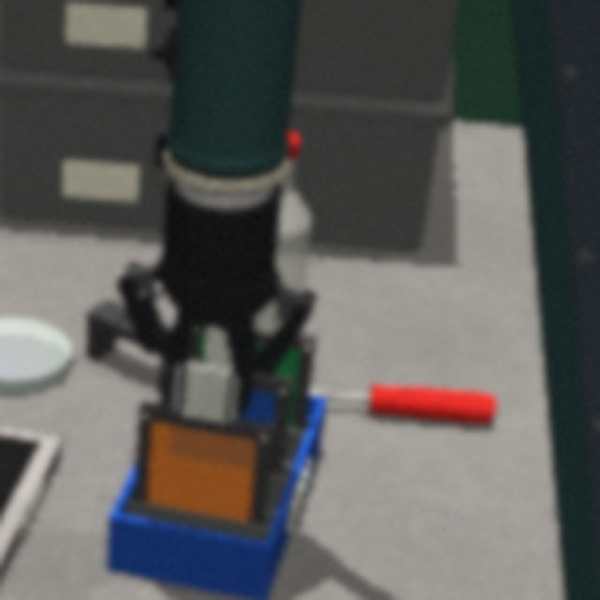

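Run:
```python
from h import *
t=np.array([*TABS["amber"],0])
ctrl.line_to(list(t+[0,0,.34]),rate=.15)
print(st()["ft_force"].round(2),st()["gripper_width"])
ctrl.movep(list(place_tcp(.125,.006,.17)),OS)
print(st()["time"],st()["ft_force"].round(2),st()["gripper_width"])
ctrl.line_to(list(place_tcp(.125,.006,.03)),rate=.15)
im,_,_=shot("side");crop(im,200,120,360,280,"p1s")
im,_,_=shot("top");crop(im,260,130,460,260,"p1t")
```

```text
[-0.13  0.09 -2.04] 0.031129620048915122
9.0917 [-0.14 -0.51 -1.14] 0.031627891312914234
p1s scale 3.75 origin 200 120
p1t scale 4.0 origin 260 130
```

View pics/p1s.png

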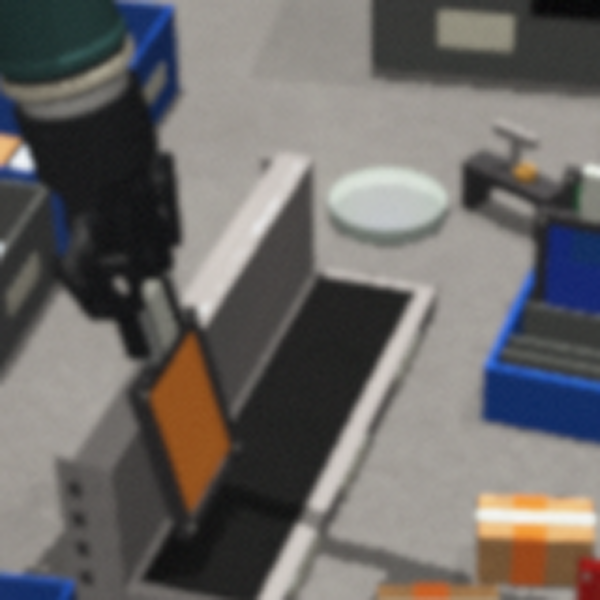

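View pics/p1t.png

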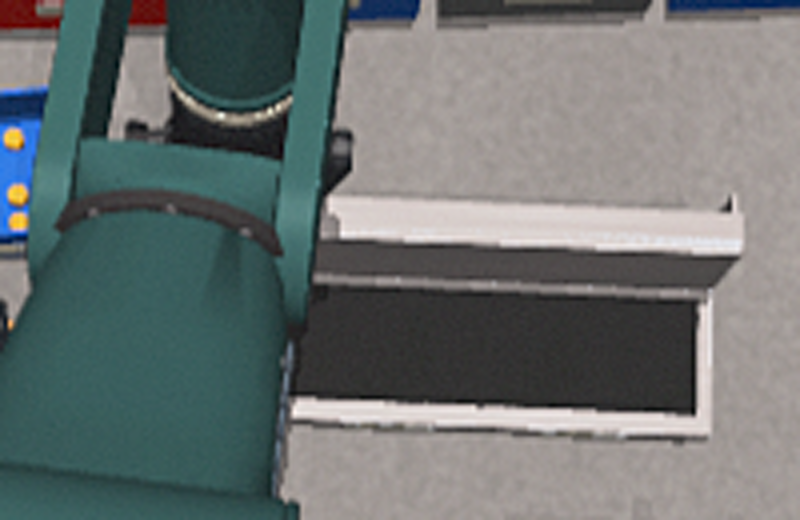

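```bash
cat >> h.py <<'E'
def setdown(y,gap=.006):
    ctrl.line_to(list(place_tcp(y,gap,.006)),rate=.1); ctrl.wait(.15)
    f0=st()["ft_force"]; L=.006
    while L>-.012:
        L-=.001; ctrl.line_to(list(place_tcp(y,gap,L)),rate=.04)
        f=st()["ft_force"]-f0
        if f[2]>3: break
    print("contact L",round(L,4),"df",f.round(1)); L+=.0005
    f0=st()["ft_force"]
    while gap>-.008:
        gap-=.001; ctrl.line_to(list(place_tcp(y,gap,L)),rate=.04)
        f=st()["ft_force"]-f0
        if -(f@WX)>4: break
    print("wall gap",round(gap,4),"df",f.round(1),"t",st()["time"])
    return gap,L
def leave(y,gap,L):
    open_jaws(); ctrl.wait(.2)
    p=place_tcp(y,gap,L)
    ctrl.line_to(list(p+PUP*.07),rate=.15)
    ctrl.line_to(list(p+PUP*.07+np.array([0,0,.1])),rate=.3)
E
python3 - <<'E'
from h import *
g,L=setdown(.125)
print(st()["gripper_width"])
im,_,_=shot("side");crop(im,200,120,360,280,"p2s")
leave(.125,g,L)
im,_,_=shot("side");crop(im,200,120,360,280,"p3s")
E
```

```text
contact L -0.001 df [ 0.4 -0.3  6.3]
wall gap -0.003 df [-6.   0.6 -2.9] t 14.8167
0.03141814881885544
p2s scale 3.75 origin 200 120
p3s scale 3.75 origin 200 120
```

View pics/p2s.png

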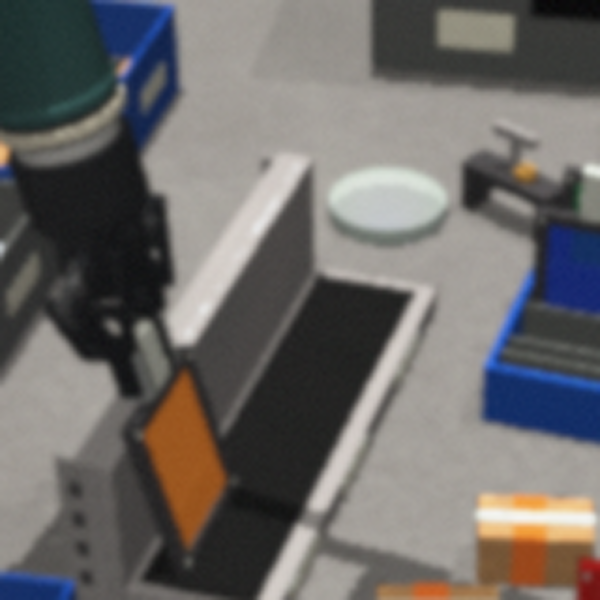

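View pics/p3s.png

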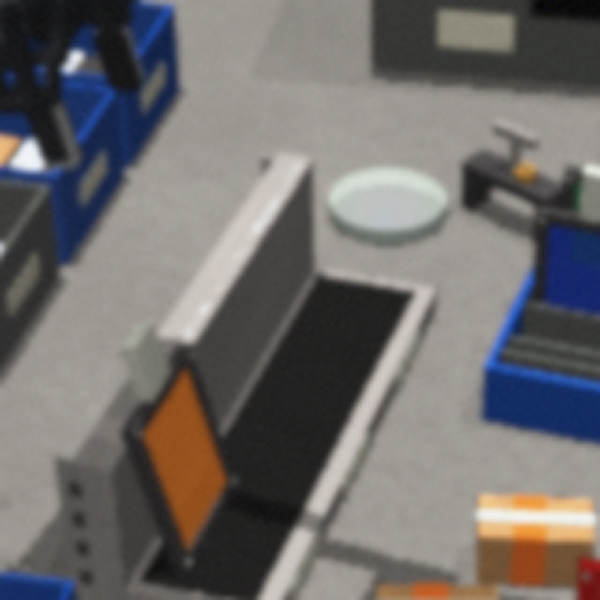

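The amber filter is leaning on the wall (foot near px 250,270), and nothing moved on release. Next the blue one, then the green one.

```bash
cat >> h.py <<'E'
def whole(nm,y):
    pick(nm); t=np.array([*TABS[nm],0])
    w=st()["gripper_width"]
    if not .027<w<.037: print("BAD GRIP",w); return False
    ctrl.line_to(list(t+[0,0,.34]),rate=.15)
    ctrl.movep(list(place_tcp(y,.006,.17)),OS)
    w=st()["gripper_width"]
    if not .027<w<.037: print("LOST",w); return False
    ctrl.line_to(list(place_tcp(y,.006,.03)),rate=.15)
    g,L=setdown(y); leave(y,g,L); return True
E
python3 - <<'E'
from h import *
print(whole("blue",0),st()["time"])
im,_,_=shot("side");crop(im,200,100,440,280,"p4s")
E
```

```text
down df [-0.4  0.3 -0.5] t 20.0417
width 0.031185851704125064 df [0.5 1.6 4. ]
contact L -0.001 df [-0.  0.  6.]
wall gap -0.002 df [-4.7  0.9 -2.8] t 28.8167
True 30.6917
p4s scale 3.3333333333333335 origin 200 100
```

View pics/p4s.png

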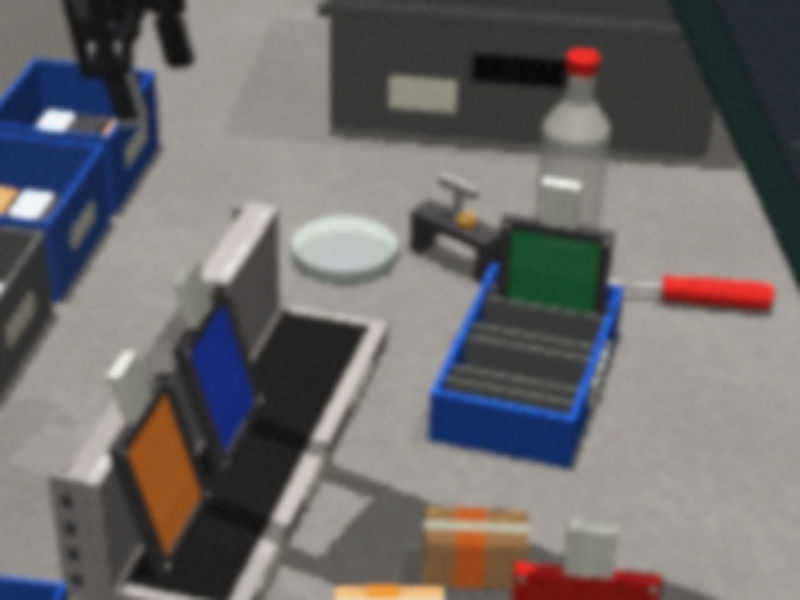

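Run:
```python
from h import *
print(whole("green",-.125),st()["time"])
im,_,_=shot("side","side5");crop(im,200,100,440,280,"p5s")
ctrl.movep([.45,-.1,.40],eul(ori([0,0,-1],CX)))
ctrl.movej([-60,*st()["joint_pos"][1:]])
im,d,_=shot("top","top5"); np.savez("pics/top5.npz",im=im,d=d)
im,d,_=shot("side","side6"); np.savez("pics/side6.npz",im=im,d=d)
print(st()["time"])
```

```text
down df [-0.5  0.6 -0.1] t 33.8583
width 0.031606956868103366 df [-2.4  1.2  5. ]
contact L 0.0 df [-0.7  0.1  3.7]
wall gap -0.001 df [-6.4 -0.2 -1.7] t 42.15
True 44.025
p5s scale 3.3333333333333335 origin 200 100
46.8583
```

View pics/side6.png

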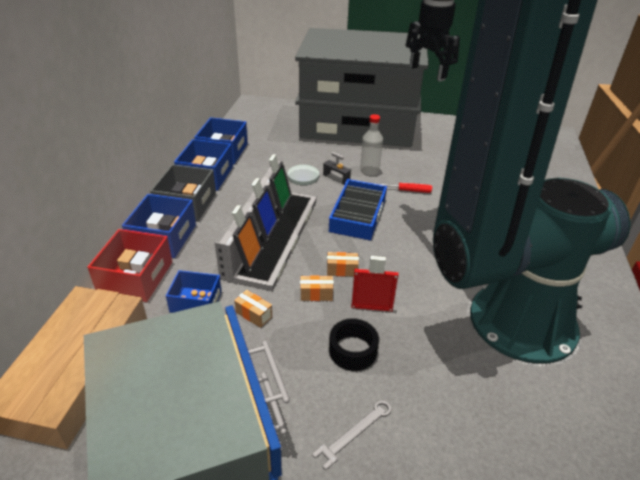

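View pics/top5.png

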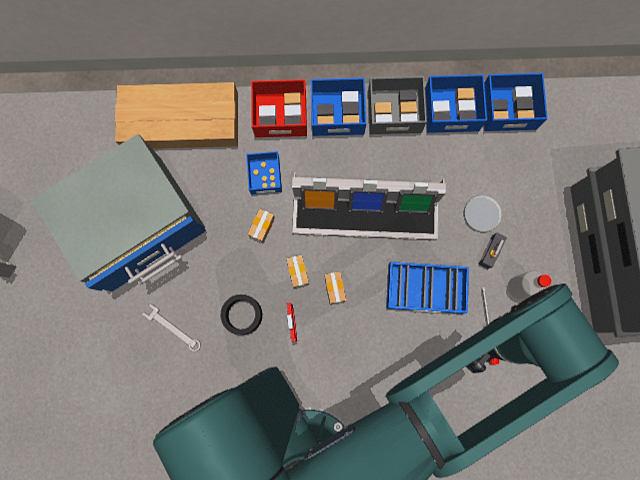

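Run:
```python
from h import *
t=np.load("pics/top5.npz");im=t["im"];P=cloud("top",t["d"])
crop(im,80,210,220,310,"cab2")
s=np.load("pics/side6.npz"); crop(s["im"],215,300,305,480,"cab2s")
f=lambda x,y:(30+x/3.5294,130+y/3.5294)
for nm,a,z in [("h1",(350,537),.162),("h2",(508,437),.162),("topL",(8,245),.2),("topT",(385,15),.2),("topR",(560,288),.2),("topB",(183,533),.2),("frL",(203,552),.187),("frR",(572,312),.187)]: print(nm,plane("top",f(*a),z).round(4))
Q=P.reshape(-1,3); q=Q[(Q[:,2]>.19)&(Q[:,2]<.21)&(Q[:,1]>.2)&(Q[:,1]<.7)&(Q[:,0]>.35)&(Q[:,0]<.85)]
print(cv2.minAreaRect((q[:,:2]*1000).astype(np.float32)),len(q))
```

```text
cab2 scale 5.714285714285714 origin 80 210
cab2s scale 3.3333333333333335 origin 215 300
h1 [0.4417 0.4171 0.162 ]
h2 [0.5077 0.3104 0.162 ]
topL [0.6429 0.6428 0.2   ]
topT [0.7993 0.3905 0.2   ]
topR [0.6029 0.2671 0.2   ]
topB [0.4434 0.5155 0.2   ]
frL [0.4317 0.507  0.187 ]
frR [0.5888 0.2617 0.187 ]
((615.9683227539062, 453.5167541503906), (261.142578125, 301.6894226074219), 32.222557067871094) 12201
```

View pics/cab2.png

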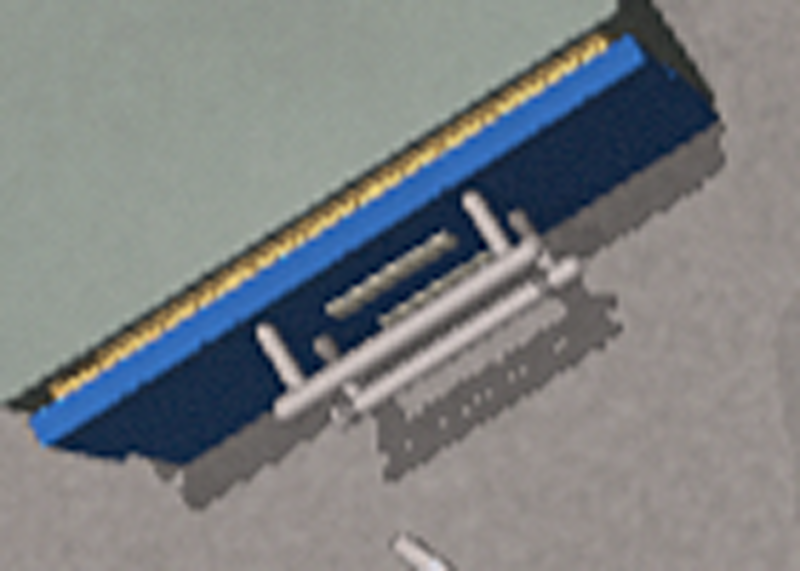

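View pics/cab2s.png

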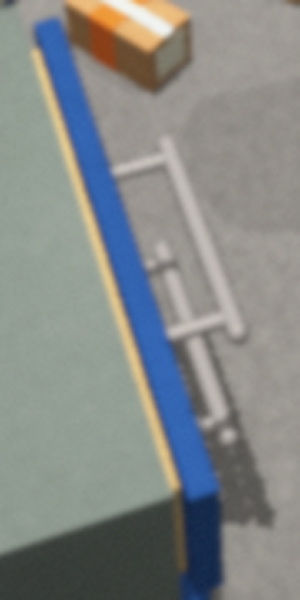

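Run:
```python
from h import *
A=plane("top",(129.5,281.4),.162);B=plane("top",(173.6,252.5),.162);print(A,B,(A+B)/2,np.linalg.norm(A-B))
A=plane("side",(264.5,342),.162);B=plane("side",(286.4,399.6),.162);print(A,B,(A+B)/2,np.linalg.norm(A-B), np.degrees(np.arctan2(A[0]-B[0],-(A[1]-B[1]))))
f=lambda x,y:(80+x/5.714,210+y/5.714)
A=plane("top",f(8,405),.2);B=plane("top",f(622,10),.2);d=A-B;print("edge dir yaw",np.degrees(np.arctan2(-d[0],d[1])))
A=plane("top",f(38,435),.187);B=plane("top",f(640,55),.187);d=A-B;print("front",A,B,"yaw",np.degrees(np.arctan2(-d[0],d[1])))
a=np.radians(32.6);KX=np.array([np.cos(a),np.sin(a),0])
H=np.array([.475,.364,.162])
for sg in (1,-1):
  o=eul(ori([0,0,-1],sg*KX))
  print([None if q is None else np.round(q) for q in [ctrl.ik(list(H-KX*x+[0,0,z-.162]),o) for x,z in ((.032,.26),(.032,.137),(.19,.137))]])
```

```text
[0.44346089 0.4163237  0.162     ] [0.51090476 0.31124156 0.162     ] [0.47718282 0.36378263 0.162     ] 0.12486365662447386
[0.50925263 0.31464858 0.162     ] [0.44310438 0.41901202 0.162     ] [0.47617851 0.3668303  0.162     ] 0.12356099152223762 32.36758303337272
edge dir yaw 32.417679745573274
front [0.43236374 0.50903809 0.187     ] [0.58581665 0.26183385 0.187     ] yaw 31.830089509250996
[array([31., 16., 89., -0., 75., -2.]), array([31., 24., 97., -0., 60., -2.]), array([ 30.,  12., 116.,  -0.,  52.,  -3.])]
[None, None, None]
```

```bash
cat >> h.py <<'E'
KA=np.radians(32.4);KX=np.array([np.cos(KA),np.sin(KA),0]);KY=np.array([-np.sin(KA),np.cos(KA),0])
HB=np.array([.4767,.365,.162]); OK_=eul(ori([0,0,-1],KX))
E
python3 - <<'E'
from h import *
p=HB-KX*.030
def z(v): q=p.copy(); q[2]=v; return q
open_jaws()
ctrl.movep(list(z(.30)),OK_)
ctrl.line_to(list(z(.20)),rate=.2)
f0=st()["ft_force"]
for v in np.arange(.19,.139,-.01):
    ctrl.line_to(list(z(v)),rate=.1); f=st()["ft_force"]-f0
    if abs(f).max()>4: break
print("z",v,f.round(1),st()["time"])
im,_,_=shot("side");crop(im,200,280,340,460,"hk"); im,_,_=shot("top"); crop(im,80,200,220,310,"hkt")
E
```

```text
z 0.13999999999999996 [0.3 0.2 0.9] 51.825
hk scale 3.3333333333333335 origin 200 280
hkt scale 5.454545454545454 origin 80 200
```

View pics/hk.png

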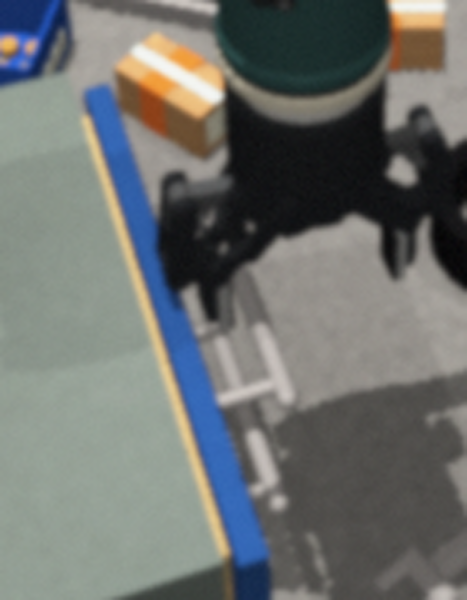

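Run:
```python
from h import *
p=HB-KX*.030; p[2]=.140
f0=st()["ft_force"]
for d in (.03,.08,.13,.155,.165):
    ctrl.line_to(list(p-KX*d),rate=.1); f=st()["ft_force"]-f0
    print(d,(f@KX).round(1),(f@KY).round(1))
    if abs(f).max()>10: break
ctrl.line_to(list(p-KX*(d-.008)),rate=.05)
q=p-KX*(d-.008); q[2]=.30; ctrl.line_to(list(q),rate=.25)
ctrl.movep([.33,.0,.40],OK_); ctrl.movej([-60,*st()["joint_pos"][1:]])
im,d,_=shot("top","top7"); np.savez("pics/top7.npz",im=im,d=d); crop(im,60,180,220,310,"dr")
im,d,_=shot("side","side7"); np.savez("pics/side7.npz",im=im,d=d)
print(st()["time"])
```

```text
0.03 0.9 -0.3
0.08 -0.9 0.0
0.13 -0.4 0.1
0.155 -0.1 -0.6
0.165 -0.6 0.9
dr scale 4.615384615384615 origin 60 180
57.6583
```

View pics/top7.png

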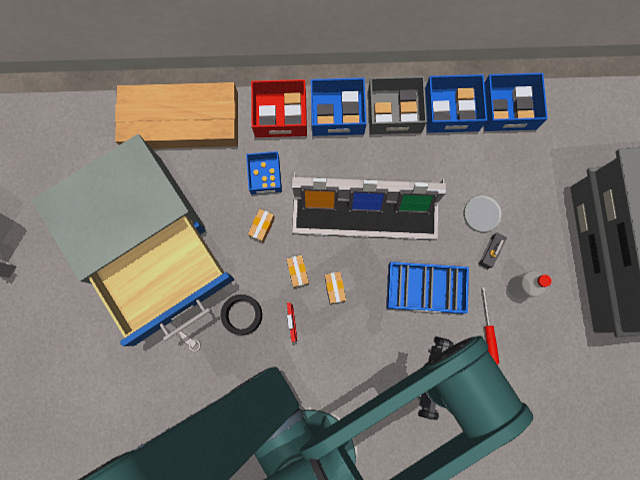

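View pics/dr.png

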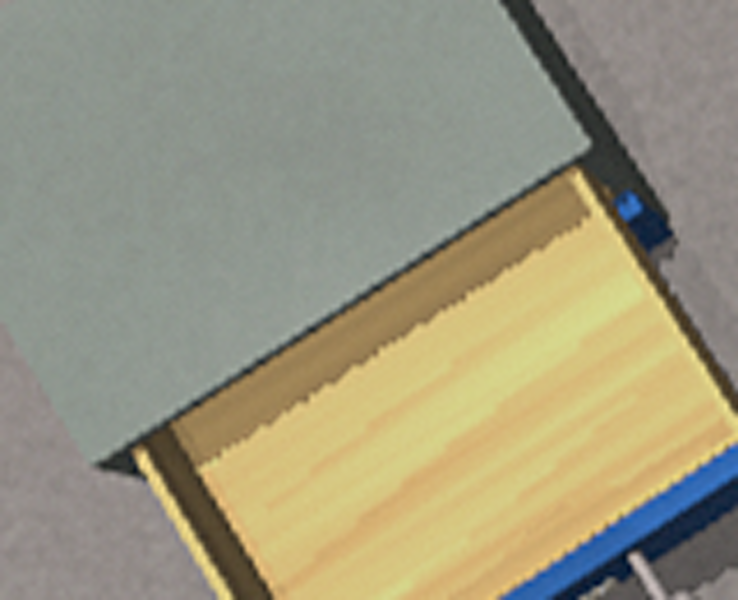

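Run:
```python
from h import *
t=np.load("pics/top7.npz");im=t["im"];P=cloud("top",t["d"])
crop(im,85,210,245,355,"dr2")
q=P[255:300,130:190].reshape(-1,3)
print("floor z",np.median(P[265:285,145:175,2]))
# front blue band upper edge
hsv=cv2.cvtColor(im,cv2.COLOR_RGB2HSV)
b=(hsv[...,0]>95)&(hsv[...,0]<125)&(hsv[...,1]>120)&(P[...,2]>.17)&(P[...,1]>.15)&(P[...,0]>.25)&(P[...,0]<.6)
q=P[b]; r=(q-HB)@np.stack([KX,KY],1); print("front top rel handle0 along x",np.percentile(r[:,0],[5,50,95]),"y",np.percentile(r[:,1],[1,99]), np.median(q[:,2]))
# lamps
m=(hsv[...,0]>8)&(hsv[...,0]<25)&(hsv[...,1]>90)
for (u,v) in ((261,225),(298,271),(335,287)):
    w=np.zeros_like(m); w[v-22:v+23,u-22:u+23]=1
    mm=((P[...,2]>.025)&(P[...,2]<.06)&w&(P[...,0]<.72)).astype(np.uint8)
    n,l,s,c=cv2.connectedComponentsWithStats(mm); k=1+np.argmax(s[1:,4])
    pts=np.argwhere(l==k)[:,::-1].astype(np.float32)
    bx=cv2.boxPoints(cv2.minAreaRect(pts)); W=np.array([plane("top",p,.042)[:2] for p in bx]); 
    print(W.mean(0).round(4),np.linalg.norm(np.roll(W,1,0)-W,axis=1).round(4),[np.degrees(np.arctan2(*(W[(i+1)%4]-W[i])[::-1])).round(1) for i in range(4)],"z",np.median(P[l==k][:,2]).round(4))
```

```text
dr2 scale 4.137931034482759 origin 85 210
floor z nan
front top rel handle0 along x [-0.12694828 -0.1220382  -0.11528789] y [-0.14472367  0.14372162] 0.18625731033478019
[0.599  0.1124] [0.0455 0.0784 0.0459 0.0782] [np.float64(-23.4), np.float64(-115.0), np.float64(156.4), np.float64(65.2)] z 0.0415
[0.4734 0.0179] [0.0785 0.042  0.0785 0.0416] [np.float64(-77.3), np.float64(-167.3), np.float64(102.6), np.float64(13.0)] z 0.0421
[ 0.4282 -0.0792] [0.0775 0.0431 0.0776 0.0427] [np.float64(-80.2), np.float64(-170.5), np.float64(99.8), np.float64(9.7)] z 0.042
```

View pics/dr2.png

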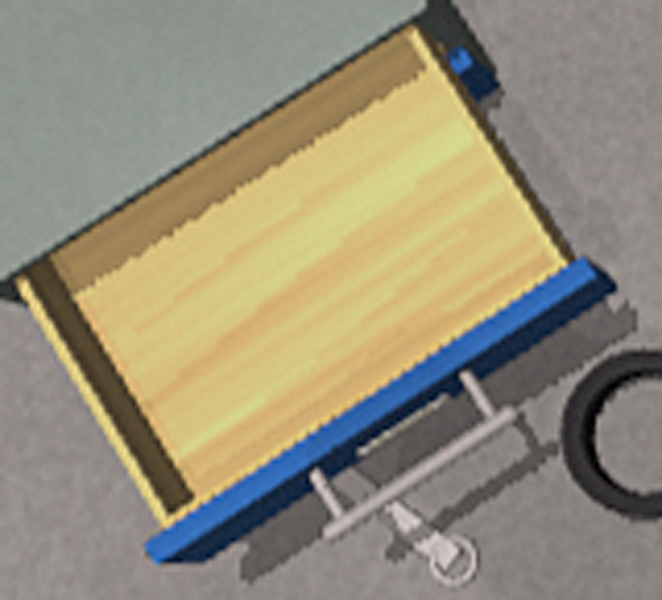

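```bash
cat >> h.py <<'E'
def lamps(im,P):
    hsv=cv2.cvtColor(im,cv2.COLOR_RGB2HSV); out=[]
    m=((P[...,2]>.025)&(P[...,2]<.06)&(P[...,0]<.72)&(P[...,0]>.2)&(P[...,1]<.3)&(P[...,1]>-.3)).astype(np.uint8)
    m[:,:]=m; n,l,s,c=cv2.connectedComponentsWithStats(m)
    o=(hsv[...,0]>8)&(hsv[...,0]<25)&(hsv[...,1]>120)
    for k in range(1,n):
        if s[k,4]<200 or (o&(l==k)).sum()<.3*s[k,4]: continue
        pts=np.argwhere(l==k)[:,::-1].astype(np.float32)
        W=np.array([plane("top",p,.042)[:2] for p in cv2.boxPoints(cv2.minAreaRect(pts))])
        e=[W[1]-W[0],W[2]-W[1]]; n_=[np.linalg.norm(x) for x in e]; i=int(np.argmax(n_)); a=np.degrees(np.arctan2(e[i][1],e[i][0]))
        a=(a+90)%180-90
        out.append((W.mean(0),a,np.round(n_,4)))
    return out
def lamp_pick(c,a):
    best=None
    for s in (90,-90):
        j=np.radians(a+s); o=eul(ori([0,0,-1],[np.cos(j),np.sin(j),0]))
        q=ctrl.ik([*c,.008],o); q2=ctrl.ik([*c,.2],o)
        if q is not None and q2 is not None and (best is None or abs(q2[5]+2)<best[0]): best=(abs(q2[5]+2),o)
    o=best[1]
    open_jaws(); ctrl.movep([*c,.20],o); ctrl.line_to([*c,.09],rate=.25)
    f0=st()["ft_force"]
    ctrl.line_to([*c,.009],rate=.1); print("df",(st()["ft_force"]-f0).round(1))
    grab(30); ctrl.wait(.1); print("w",st()["gripper_width"],"t",st()["time"])
    ctrl.line_to([*c,.31],rate=.25)
def lamp_place(y,x=-.031):
    p=HB+KX*x+KY*y; p[2]=0
    z=lambda v:list(p+[0,0,v])
    ctrl.movep(z(.31),OK_); print("w",st()["gripper_width"])
    ctrl.line_to(z(.14),rate=.2); f0=st()["ft_force"]; v=.128
    while v>.112:
        ctrl.line_to(z(v),rate=.06); f=st()["ft_force"]-f0
        if f[2]>2.5: break
        v-=.002
    print("contact z",v,f.round(1))
    open_jaws(); ctrl.line_to(z(.16),rate=.15); ctrl.line_to(z(.31),rate=.3); print("t",st()["time"])
E
python3 - <<'E'
from h import *
im,d,P=shot("top")
L=lamps(im,P); print(L)
c,a,_=max(L,key=lambda q:q[0][1])
lamp_pick(c,a)
E
```

```text
[(array([ 0.6452433, -0.0437797]), np.float64(88.44889646703274), array([0.0245, 0.1013])), (array([0.59891156, 0.11278015]), np.float64(-24.945295469253637), array([0.0789, 0.0455])), (array([0.47368254, 0.01798767]), np.float64(12.724411681738331), array([0.042 , 0.0779])), (array([ 0.42821096, -0.07946232]), np.float64(9.475155651727675), array([0.0426, 0.0776]))]
df [ 0.7 -0.4 -0.7]
w 0.04114403242637736 t 62.0583
```

Run:
```python
from h import *
lamp_place(.084)
im,d,P=shot("top","top8"); print([q for q in lamps(im,P) if q[2].max()<.09])
im,d,P=shot("side"); crop(im,60,240,340,480,"d1")
```

```text
w 0.041825657248645266
contact z 0.118 [ 0.7 -0.   8.9]
t 68.9583
[(array([0.47368254, 0.01798767]), np.float64(12.724411681738331), array([0.042 , 0.0779])), (array([ 0.4284604 , -0.07941997]), np.float64(9.475179397955742), array([0.0426, 0.0771]))]
d1 scale 2.5 origin 60 240
```

View pics/d1.png

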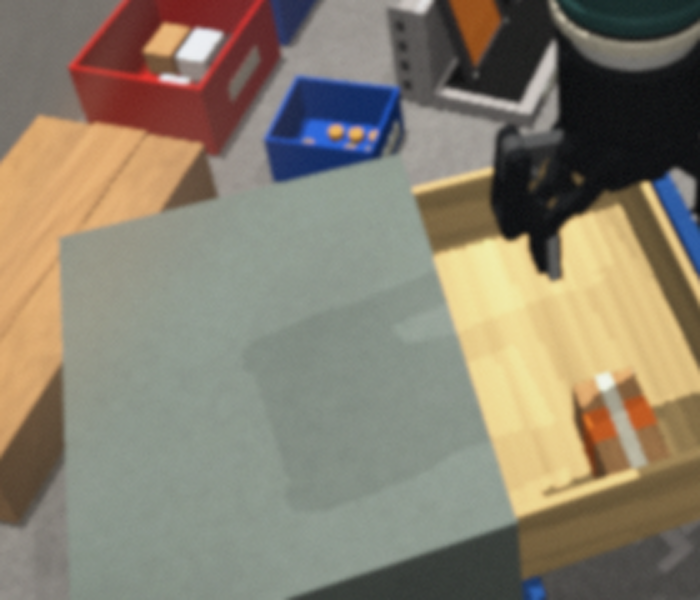

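View pics/top8.png

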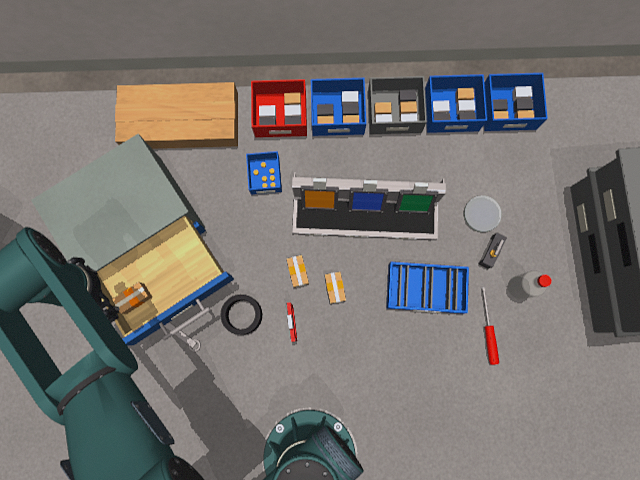

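First carton lies in the drawer (px 130,297 top). Next the other two, re-measured first.

Run:
```python
from h import *
im,d,P=shot("top")
L=[q for q in lamps(im,P) if q[2].max()<.09]; c,a,_=max(L,key=lambda q:q[0][1]); print(c,a)
lamp_pick(c,a)
if .037<st()["gripper_width"]<.047: lamp_place(-.084)
im,d,P=shot("top","top9"); print([q for q in lamps(im,P) if q[2].max()<.09])
crop(im,60,180,360,360,"d2")
```

```text
[0.47368254 0.01798767] 12.724411681738331
df [ 0.5 -0.6 -0. ]
w 0.041676604355230226 t 73.0083
w 0.0417642215215147
contact z 0.118 [-1.1 -0.8  9.1]
t 79.825
[(array([ 0.42821096, -0.07946232]), np.float64(9.475155651727675), array([0.0426, 0.0776]))]
d2 scale 2.6666666666666665 origin 60 180
```

View pics/d2.png

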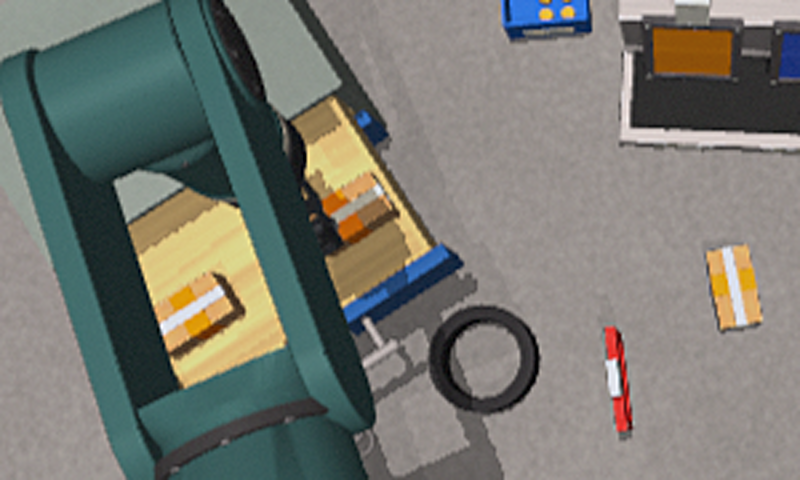

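Run:
```python
from h import *
im,d,P=shot("top")
L=[q for q in lamps(im,P) if q[2].max()<.09]; c,a,_=max(L,key=lambda q:q[0][1]); print(c,a)
lamp_pick(c,a)
im,d,P=shot("top","top10"); crop(im,80,200,250,350,"d3")
q=P.reshape(-1,3); r=(q-HB); x=r@KX;y=r@KY
m=(x>-.09)&(x<.03)&(abs(y)<.13)&(q[:,2]>.135)&(q[:,2]<.17)
lab=(m.reshape(480,640)).astype(np.uint8)
n,l,s,cc=cv2.connectedComponentsWithStats(lab)
for k in range(1,n):
    if s[k,4]>60:
        W=np.array([plane("top",p,.152) for p in cv2.boxPoints(cv2.minAreaRect(np.argwhere(l==k)[:,::-1].astype(np.float32)))])-HB
        print(cc[k].round(),"x",(W@KX).round(3),"y",(W@KY).round(3))
```

```text
[ 0.42821096 -0.07946232] 9.475155651727675
df [-1.2  0.3  0.5]
w 0.04179270229994997 t 83.6833
d3 scale 4.0 origin 80 200
[190. 259.] x [-0.01  -0.009 -0.055 -0.056] y [-0.047 -0.126 -0.126 -0.048]
[130. 297.] x [-0.008 -0.008 -0.055 -0.054] y [0.121 0.042 0.041 0.12 ]
[112. 307.] x [ 0.032  0.031 -0.091 -0.09 ] y [0.134 0.124 0.125 0.135]
```

View pics/d3.png

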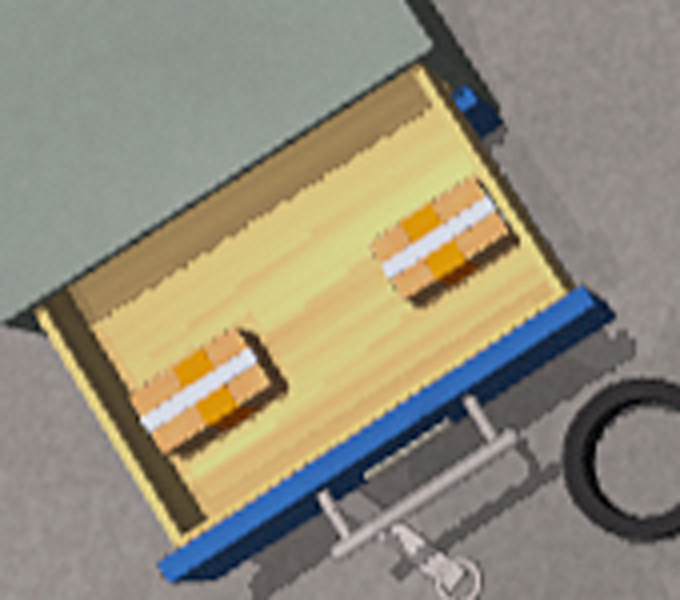

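Run:
```python
from h import *
lamp_place(-.003)
ctrl.movep([.33,.0,.40],OK_)
im,d,P=shot("top","top11"); crop(im,80,180,250,350,"d4"); np.savez("pics/top11.npz",im=im,d=d)
im,d,P=shot("side","side11"); print(st()["time"])
```

```text
w 0.04166676033381924
contact z 0.118 [0.3 0.8 8.9]
t 90.8417
d4 scale 3.5294117647058822 origin 80 180
92.35
```

View pics/d4.png

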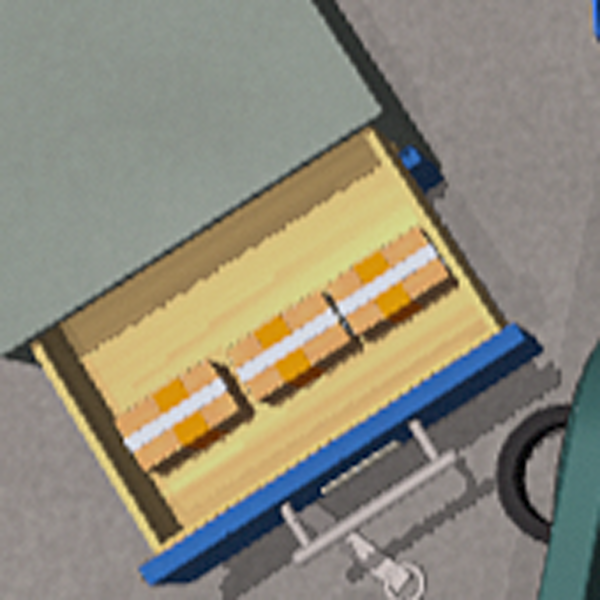

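View pics/side11.png

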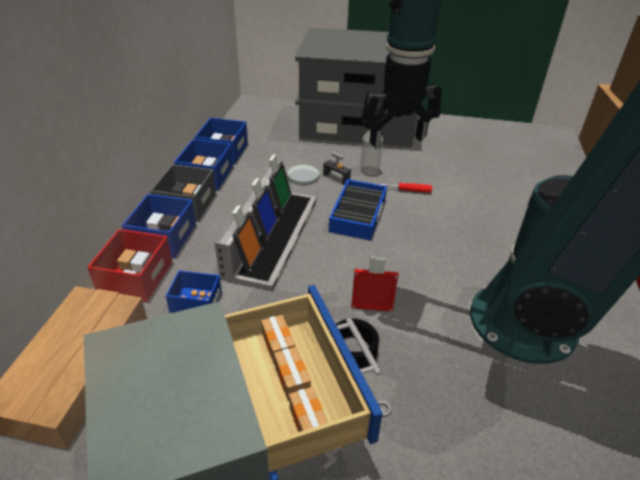

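Run:
```python
from h import *
grab(20)
b=HB-KX*.165; o=eul(ori([0,0,-1],KX))
cands=[eul(ori([0,0,-1],KY)),eul(ori([0,0,-1],-KY)),OK_]
def P(x,z): q=HB+KX*x; q[2]=z; return list(q)
for o in cands:
    qs=[ctrl.ik(P(x,z),o) for x,z in ((-.205,.3),(-.205,.148),(.0,.148))]
    print([None if q is None else np.round(q) for q in qs])
    if all(q is not None for q in qs): break
ctrl.movep(P(-.205,.30),o)
ctrl.line_to(P(-.205,.148),rate=.2)
f0=st()["ft_force"]; x=-.205
while x<.015:
    x+=.010 if x<-.03 else .003
    ctrl.line_to(P(x,.148),rate=.08); f=st()["ft_force"]-f0
    if -(f@KX)>8: break
print("x",round(x,4),(f@KX).round(1),(f@KY).round(1),f.round(1),st()["time"])
im,_,_=shot("side"); crop(im,60,240,400,480,"c1")
```

```text
[array([ 30.,  -1., 103.,  -0.,  77., -92.]), array([ 30.,  10., 116.,  -0.,  54., -92.]), array([ 31.,  25.,  92.,  -0.,  63., -92.])]
x -0.004 -12.9 0.7 [-11.2  -6.3   9. ] 101.7917
c1 scale 2.3529411764705883 origin 60 240
```

View pics/c1.png

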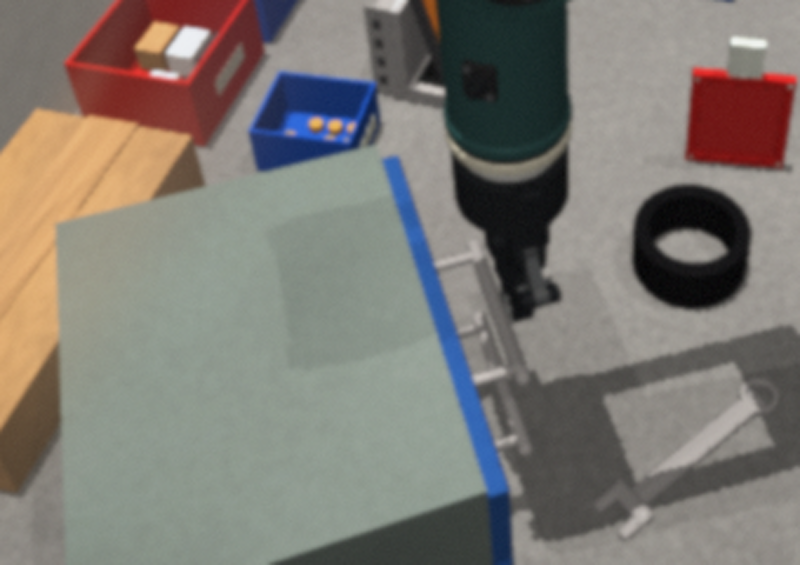

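Run:
```python
from h import *
def P(x,z): q=HB+KX*x; q[2]=z; return list(q)
for x in (-.003,-.002):
    ctrl.line_to(P(x,.148),rate=.03); ctrl.wait(.2); print(x,(st()["ft_force"]@KX).round(1))
    if st()["ft_force"]@KX<-25: break
ctrl.line_to(P(-.05,.148),rate=.1); ctrl.line_to(P(-.05,.32),rate=.25); ctrl.movep([.36,.05,.42],OK_)
ctrl.movej([-60,*st()["joint_pos"][1:]])
im,d,p=shot("top","top12"); crop(im,30,130,220,300,"e1"); 
im2,_,_=shot("side","side12"); print(st()["time"])
crop(im,280,165,460,250,"e2")
```

```text
-0.003 -14.2
-0.002 -16.2
e1 scale 3.5294117647058822 origin 30 130
106.825
e2 scale 4.444444444444445 origin 280 165
```

View pics/e1.png

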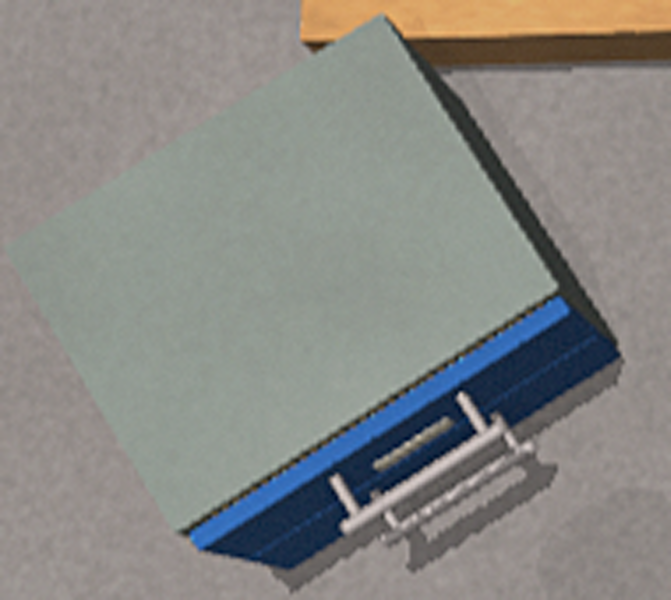

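View pics/e2.png

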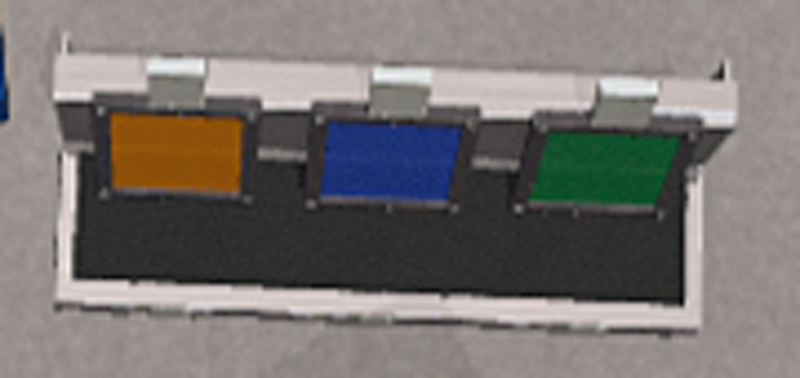

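View pics/side12.png

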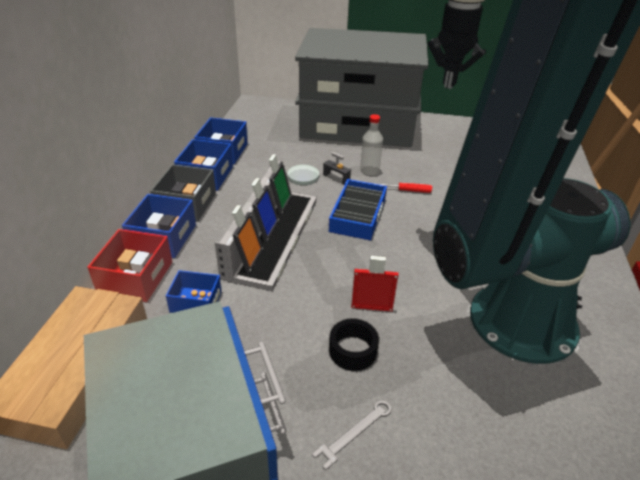

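Run:
```python
from h import *
o=eul(ori([0,0,-1],KY))
def P(x,z): q=HB+KX*x; q[2]=z; return list(q)
ctrl.movep([.36,.05,.42],o); ctrl.movep(P(-.05,.30),o); ctrl.line_to(P(-.05,.148),rate=.2); ctrl.line_to(P(-.012,.148),rate=.1); ctrl.wait(.2)
f0=st()["ft_force"]
for x in (-.008,-.006,-.004,-.002,0,.002,.004,.006):
    ctrl.line_to(P(x,.148),rate=.03); ctrl.wait(.25); s=st()
    print(x,"actual",((s["tcp_pos"]-HB)@KX).round(4),"F",((s["ft_force"]-f0)@KX).round(1))
    if (s["ft_force"]-f0)@KX<-27: break
ctrl.line_to(P(-.05,.148),rate=.1); ctrl.line_to(P(-.05,.32),rate=.25); ctrl.movep([.36,.05,.42],OK_)
ctrl.movej([-60,*st()["joint_pos"][1:]])
im,d,p=shot("top","top13"); crop(im,30,190,220,300,"e3"); crop(im,280,165,460,250,"e4")
im,_,_=shot("side"); crop(im,60,280,320,480,"e5"); print(st()["time"])
```

```text
-0.008 actual -0.0087 F -5.4
-0.006 actual -0.0087 F -9.8
-0.004 actual -0.0086 F -15.2
-0.002 actual -0.0086 F -20.3
0 actual -0.0086 F -24.2
0.002 actual -0.0085 F -29.8
e3 scale 4.2105263157894735 origin 30 190
e4 scale 4.444444444444445 origin 280 165
e5 scale 3.0 origin 60 280
118.2333
```

View pics/e3.png

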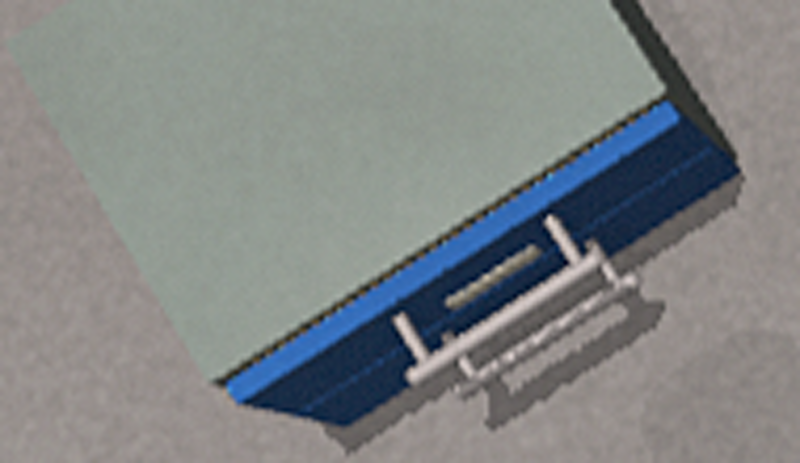

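View pics/e5.png

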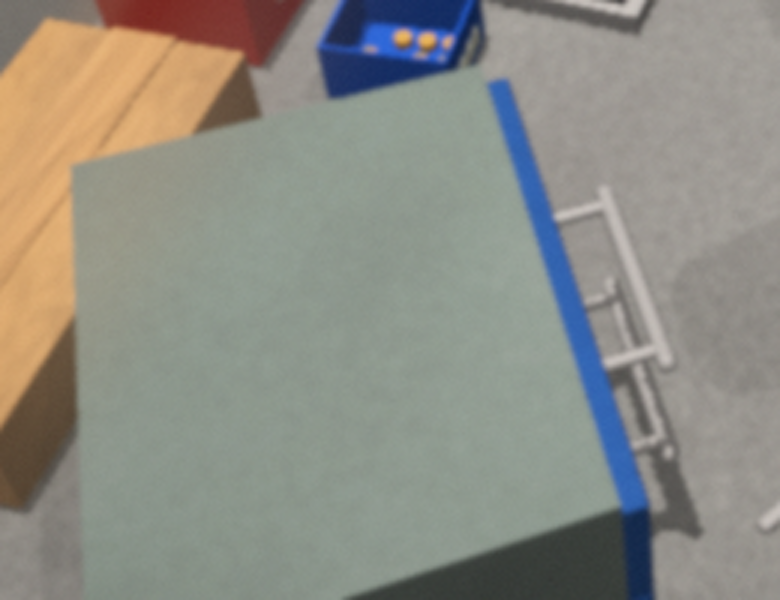

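The drawer is on its hard stop: the position stayed fixed while the force rose to 30 N. One last look at the shelf, then I hand in.

View pics/top13.png

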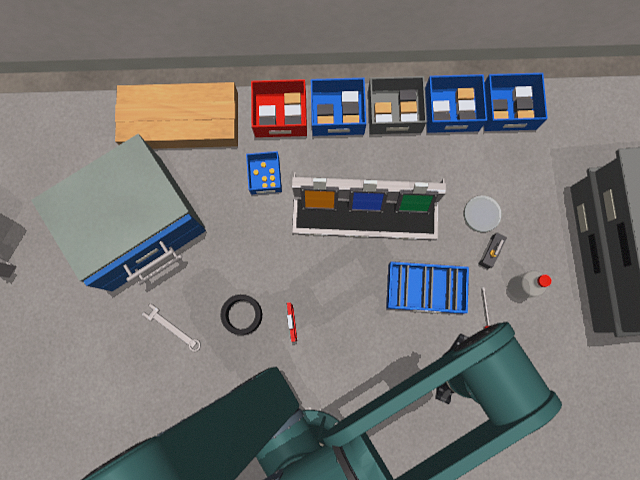

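Run:
```python
import cv2,numpy as np
a=cv2.imread("pics/e2.png").astype(int);b=cv2.imread("pics/e4.png").astype(int);print("shelf diff",abs(a-b).mean())
from h import *
ticket.job_done()
```

```text
shelf diff 1.39652557319224
the job is handed in; nothing more can be done
```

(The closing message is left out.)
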